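# Turn the potter's bat to its lock bolt and lock it

## Task

The small bowl stands on a round wooden bat that must not turn while the bowl is being decorated. With light pushes of the shut fingers on the bat's edge pegs, turn the bat until the notch in its rim faces the lock bolt. Then push the bolt by its knob into the notch until it is fully home at the bottom of the notch, pressing firmly but never hard, and let go; keep the bowl where it stands on the bat and leave everything else alone.

Things in the scene. Friction and masses are not known exactly. Their poses are not given: they have to be found in the camera images.
- stand: Fixed low turntable stand of dark steel, foot 170 mm across, aluminium head 156 mm. Origin: on the table under its vertical centre axis; z up. The guide of the lock bolt stands on its -x side; the bolt slides in the stand's +x direction, towards the axis. The guide's cheeks end 94 mm above the table. The head does not turn.
- pin (a point): On the stand's axis, 80 mm above the table, at the level of the bat's wooden underside; the bat lies on the head on four rubber feet 4 mm high. A fixed steel pin passes into the bat's centre hole here, with about 1.5 mm of play to each side, so the bat turns about this axis.
- bat: Loose round plywood bat, 180 mm across, 18 mm thick, about 0.5 kg, flat on the stand (top 98 mm above the table). Origin: centre of the wood's underside, 80 mm up. Turns either way without limit; at the start the notch is anywhere but within 0.5 rad of the bolt. The notch faces the bolt when the bat's x axis points as the stand's x axis (equal yaw). More than 15 N from the fingers is rough.
- notch (a point): Middle of the flat bottom of the one V notch in the bat's rim, on the bat's own -x side, 74 mm from its centre, at half its thickness. The notch is 21 mm wide at the mouth, 16 mm deep, 11 mm wide at the bottom. The bolt enters up to about 0.05 rad off; its tapered nose then turns the bat the rest of the way.
- peg (a point): Top of the peg on the bat's +x side (farthest from the notch). There are three such upright wooden pegs, 14 mm in diameter, 30 mm tall above the bat's top, 76 mm from the bat's centre, on its +x, +y and -y sides. Pushing a peg along the circle turns the bat against its friction, with about 2 to 4 N. Push with shut fingers, do not grip.
- bolt: Steel lock bolt in the stand's guide: a bar 21.5 mm wide, 12 mm high. Origin: on the bar's middle line, 45 mm behind its nose tip, at its underside, 83 mm above the table. Axes as the stand's. It slides along +x by up to 36 mm against about 5 N and stays where it is left. It starts fully drawn back (origin 150 mm from the stand's axis) and reaches the notch's bottom after about 29 to 34 mm.
- bar_top (a point): On the bar's top (95 mm above the table) over the bolt's origin. An upright black knob, 16 mm in diameter, 35 mm tall, is clamped on the bar within 5 mm of here, ahead or behind (find it by touch). Push it from behind with shut fingers. Home is felt as a firm stop: press there with 12 to 17 N for half a second. More than 20 N counts as forcing.
- bolt_tip (a point): Middle of the bolt's flat nose tip, 9 mm wide, widening to 21.5 mm over 20 mm; at half the bar's height. At the start 105 mm from the stand's axis. Fully home, it meets the notch point.
- pot: Small terracotta bowl, 72 mm across at the rim, 55 mm tall, standing loose on the middle of the bat, on a thin cork disc. Origin: centre of its underside. It must stay there, upright.
- water_bowl: Bystander: white ceramic bowl, 120 mm across, 55 mm tall, on the table at the left. Origin: centre of underside.
- scraper: Bystander: flat wooden scraper, about 110 x 50 x 6 mm, on the table beside the stand on the far side from the bolt. Origin: middle of the underside of its straight part.
- brush: Bystander: brush lying on the table at the right. Origin: near its middle.
- tile: Bystander: terracotta tile 120 x 120 x 14 mm on the table. Origin: centre of underside.
- cup: Bystander: terracotta cup, 72 mm across, 80 mm tall, on the table at the left. Origin: centre of underside.
- paddle: Bystander: wooden spatula lying on the table at the right. Origin: near its middle.
- collar: Bystander: terracotta ring, 80 mm across, 22 mm tall, on the table on the far side of the stand. Origin: centre of underside.
There are look-alikes about, which are no part of the job. Leave any purple or white look-alike of the pot alone.

How it is judged (in metres and radians):
On the way, in this order (a step that is already met when the one before it is completed fails the run):
1. the notch faces the bolt (within 5 mm sideways) while the bolt is still drawn back (x of notch in the frame of stand below -0.05 m and y of notch in the frame of stand between -0.005 and 0.005 m and x of bolt_tip in the frame of stand below -0.098 m), for 0.2 s.
2. the bolt is at the bottom of the notch and is pressed there with at least 10 N (x of bolt_tip in the frame of bat between -0.077 and -0.06 m and y of bolt_tip in the frame of bat between -0.004 and 0.004 m and contact force between the fingers and bolt above 10 N), for 0.2 s.
At the end, for the whole second after the job is handed in: The bolt's tip is in the notch, within 3 mm of its bottom and 4 mm of its middle line; the bat lies flat on the stand, within 0.05 rad of the bolt's direction; the bowl stands upright within 12 mm of the bat's centre; all at rest and released (x of bolt_tip in the frame of bat between -0.077 and -0.06 m and y of bolt_tip in the frame of bat between -0.004 and 0.004 m and horizontal distance between pot and bat below 0.012 m and angle between pot's own z axis and vertical below 0.1 rad and z of pot in the frame of bat between 0.015 and 0.025 m and angle between the x axis of bat and the x axis of stand, either way round below 0.05 rad and angle between bat's own z axis and vertical below 0.03 rad and linear speed of each of bat, pot below 0.02 m/s); the robot touches nothing.
It fails at once if the fingers push the bat with more than 15 N (contact force between the fingers and bat above 15 N).
It fails at once if the bolt is pushed with more than 20 N (contact force between the fingers and bolt above 20 N).
It fails at once if the bowl is shifted on the bat by more than 12 mm or tipped (horizontal distance between pot and bat above 0.012 m or angle between pot's own z axis and vertical above 0.2 rad).
It fails at once if the bat is tipped (angle between bat's own z axis and vertical above 0.1 rad).
It fails at once if another thing on the table is moved by more than 20 mm (distance of any of water_bowl, scraper, brush, tile, cup, paddle, collar from where it was at the start of the episode above 0.02 m).
It also fails if it takes over 72 s, if anything falls off the work surface, if the arm or the gripper's body presses on something with over 40 N, if the wrist force passes 120 N, or if a joint passes its speed limit or range.

## Robot

A 6-joint arm with a two-finger parallel gripper is mounted at the origin on the work surface. World frame = base frame: x ahead of the robot, y to its left, z up, the work surface at z = 0. Lengths are in mm, angles in rad, forces in N, time in s.
With the tool pointing down it reaches from about 300 to 950 mm from the base axis. Payload 3.1 kg.
Tool frame: the origin (TCP) lies midway between the tips of the shut fingers; the grasp point (between the pads) lies r.tcp_to_grasp behind it (r.tcp_to_grasp is the distance from the TCP to the grasp point, in mm); z points along the fingers, y is the line along which they close (so a half turn about z gives the same grasp; the last joint's range is limited). The gripper opens to 85 mm and grips with 20 to 120 N. Pads are 22 mm wide; open, the fingers measure 114 mm over their backs; the gripper's body (76 mm by 85 mm) begins 54 mm behind the grasp point. The pads swing forward as they close: fully open they stand 13 mm farther back than shut.
Start: joints at [-1.215, 0.308, 1.634, -0, 1.2, -0.07], TCP at [258.131, -569.21, 231.272] pointing down, gripper open.
Joint ranges: [-3.06, 3.06], [-0.79, 1.96], [0.05, 2.63], [-1.19, 4.34], [0.05, 2.64], [-2.94, 2.94]. Speed limits (rad/s): [2.79, 2.79, 3.14, 3.14, 3.14, 3.14].

## Interface

Orientations are given as a unit quaternion [x, y, z, w].
In Python, from plant import r gives the robot as it stands.
- The arm moves only by the shell command python3 -m handwheel 'ROWS' [FORCE]. ROWS is a JSON object whose one key "increments" holds a list of rows, each an object with "hand": the opening, from 0 (shut) to 1 (fully open); "slide": the shift along the world's x, y, z in units of 40 mm (1.0 is 40 mm), a list of three; "rotation": the turn, a rotation vector about the world's x, y, z in units of 6 degrees (1.0 is 6 degrees), a list of three. In form: {"increments": [{"hand": hand, "slide": [tx, ty, tz], "rotation": [rx, ry, rz]}, ...]}. A call has 1 to 12 rows; each row is the pose to reach, as a shift and turn from the pose commanded when the call began; what a row does not reach only later rows make up. A row lasts 1/12 s, in which the tool goes at most 41.7 mm and 7.16 degrees, less where a joint would pass 70% of its speed; a pose out of reach is approached as far as the arm can. A call with a gripper value outside its range is refused whole. The fingers move at their own pace and stop on an object; FORCE is the grip in N (left out, the last holds). Time passes only in rows, so rows that repeat a pose let the fingers close. It gives the time, the measured TCP pose, the force, the opening and the grip force at its end, in the units of the state.
- r.observe(): the state, without advancing time (a new reading comes with each control period).
- r.grab_frame(name): name is "scene" or "top" or "wrist"; returns a dict with "pixels" (400x640x3 uint8, red, green, blue), "z_map" (400x640 float32, mm along the optical axis (not along the pixel's ray), 0 where there is no reading), "fx", "fy", "cx", "cy" (pixels), "k1" (the pictures are not rectified: a ray, as slopes to the right and down, at radius r is drawn at 1 + k1 r^2 times it, then the intrinsics apply), "R" (3x3) and "t" (3): a world point X has camera coordinates R X + t. Camera axes: x right, y down, z forward; pixel columns grow to the right and rows downward; lengths in mm; the calibration is good to about 2 mm. A picture is of the moment at which its call begins.
- r.close_job(): hands the job in; it is judged then, once.
The state is a dict: "clock": time; "qpos": joint angles; "joint_vel": joint speeds; "joint_efforts": joint torques, N m; "tcp_pos": TCP position; "eef_rot": TCP orientation; "ft_force": force on the tool from outside, world axes, zero at the start; "moment": the same for the moment, N m; "grip_width": opening from 0.0 (shut) to 1.0 (fully open); "grasp_force": force on a finger pad.
Only numpy, scipy, OpenCV 4.12 (cv2) and the standard library are available. Lean on these libraries where they do the work, as an engineer would, in place of code of your own. Each camera call takes 0.05 s, during which the arm holds its last target. There are 200 camera calls.

## Working session

There is one attempt and no reset: what is moved stays moved. The work goes in short steps, Python scripts to look and compute and a shell command to move; the robot and the scene stay as the last step left them, time stands still between calls to the robot, and variables do not carry over. Pictures are saved under pics/ and viewed, at most 10 in all, crops included, and the job is handed in when it is done.

```bash
mkdir -p pics; ls
cat > h.py <<'E'
import numpy as np, cv2
from plant import r
def K(f): return np.array([[f['fx'],0,f['cx']],[0,f['fy'],f['cy']],[0,0,1.]])
def ray(f,uv):
    # undistort: drawn = s*(1+k1 r^2)
    uv=np.atleast_2d(np.float64(uv)).reshape(-1,1,2)
    s=cv2.undistortPoints(uv,K(f),np.array([f['k1'],0,0,0.]))[:,0]
    return np.c_[s,np.ones(len(s))]
def onplane(f,uv,z):
    R=np.array(f['R']);t=np.array(f['t']);d=ray(f,uv)@R;c=-R.T@t
    return c+d*((z-c[2])/d[:,2])[:,None]
def proj(f,X):
    p,_=cv2.projectPoints(np.float64(X).reshape(-1,1,3),cv2.Rodrigues(np.array(f['R']))[0],np.float64(f['t']),K(f),np.array([f['k1'],0,0,0.]))
    return p[:,0]
def cloud(f):
    v,u=np.mgrid[:400,:640]
    P=ray(f,np.c_[u.ravel(),v.ravel()])*np.float64(f['z_map']).reshape(-1,1)
    X=(P-np.array(f['t']))@np.array(f['R'])
    X[f['z_map'].ravel()<=0]=np.nan
    return X.reshape(400,640,3)
E
python3 - <<'E'
from h import *
for n in('top','scene'):
    f=r.grab_frame(n); cv2.imwrite(f'pics/{n}0.png',f['pixels'][...,::-1])
    print(n,f['fx'],f['k1'],(-np.array(f['R']).T@f['t']).round())
    np.save(f'{n}0.npy',f,allow_pickle=True)
print(r.observe())
E
```

```text
pics
top 471.16145222833404 -0.015085239501923283 [ 393.   11. 1559.]
scene 429.5581182349128 -0.06597665435542142 [1198.  186. 1159.]
{'clock': 0.1, 'qpos': array([-1.21467483e+00,  3.08942398e-01,  1.63507617e+00, -8.18222910e-06,
        1.19969797e+00, -6.97342276e-02]), 'joint_vel': array([-1.73167061e-03, -5.19947514e-04, -3.40909658e-03,  1.31399373e-05,
       -2.02908697e-03, -5.11294444e-04]), 'joint_efforts': array([-4.81326097e-04, -4.16406977e+01, -2.77644432e+01, -1.09169582e-04,
        4.06408755e-03, -1.29801867e-05]), 'tcp_pos': array([ 257.87708674, -568.48988039,  230.13862373]), 'eef_rot': array([ 9.77415516e-01,  2.11323877e-01, -1.55316096e-04, -1.05052839e-03]), 'ft_force': array([ 0.47124142,  0.9647609 , -0.28089314]), 'moment': array([-0.01714102,  0.00176802,  0.01408108]), 'grasp_force': 0.0, 'grip_width': 1.0017994264779297}
```

View pics/top0.png

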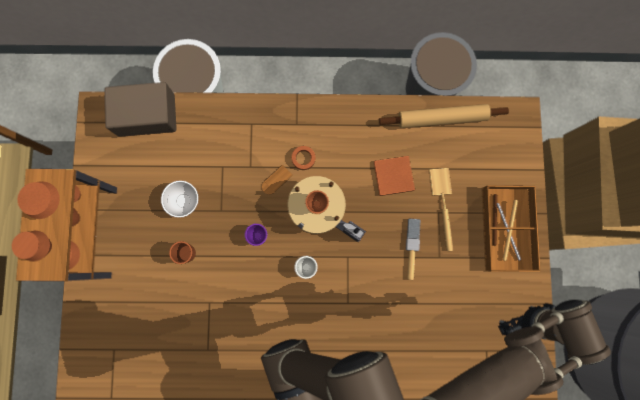

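View pics/scene0.png

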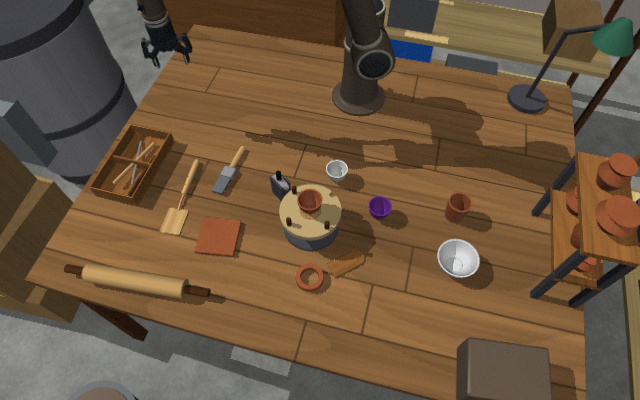

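The top view shows the bat at about (317,205) with the terracotta bowl at its middle, and the bolt guide at about (352,231). The purple bowl at (256,235) and white bowl at (306,267) are look-alikes that stand off the bat.

Run:
```python
from h import *
a=np.load('top0.npy',allow_pickle=True).item();b=np.load('scene0.npy',allow_pickle=True).item()
A=cv2.resize(a['pixels'][165:255,275:375],None,fx=4,fy=4,interpolation=cv2.INTER_CUBIC)
B=cv2.resize(b['pixels'][160:260,260:360],None,fx=4,fy=4,interpolation=cv2.INTER_CUBIC)
cv2.imwrite('pics/crop0.png',np.hstack([np.pad(A,((0,40),(0,0),(0,0))),B])[...,::-1])
for f,n in((a,'top'),(b,'scene')):
    X=cloud(f); hsv=cv2.cvtColor(f['pixels'],cv2.COLOR_RGB2HSV)
    m=(abs(X[...,2]-98)<6)&(hsv[...,2]>150)&(hsv[...,1]<150)&(np.hypot(X[...,0]-520,X[...,1])<250)
    m=m.astype(np.uint8)
    cs,_=cv2.findContours(m,cv2.RETR_EXTERNAL,cv2.CHAIN_APPROX_NONE); c=max(cs,key=cv2.contourArea)
    W=onplane(f,c[:,0].astype(float),98)[:,:2]
    (x,y),rr=cv2.minEnclosingCircle(W.astype(np.float32))
    # robust LSQ circle
    k=np.ones(len(W),bool)
    for _ in range(6):
        s=np.linalg.lstsq(np.c_[2*W[k],np.ones(k.sum())],(W[k]**2).sum(1),rcond=None)[0]
        R=np.sqrt(s[2]+s[0]**2+s[1]**2); e=np.hypot(*(W-s[:2]).T)-R; k=abs(e)<max(2.,np.std(e[k])*1.5)
    print(n,'encl',x,y,rr,'fit',s[:2],R,k.mean())
```

```text
top encl 585.5560913085938 -20.71805763244629 89.87599182128906 fit [585.64447532 -21.03097789] 88.20359350237491 0.5212355212355212
scene encl 590.345703125 -24.103961944580078 88.18766021728516 fit [585.89961302 -21.03302585] 87.14195069337408 0.583941605839416
```

View pics/crop0.png

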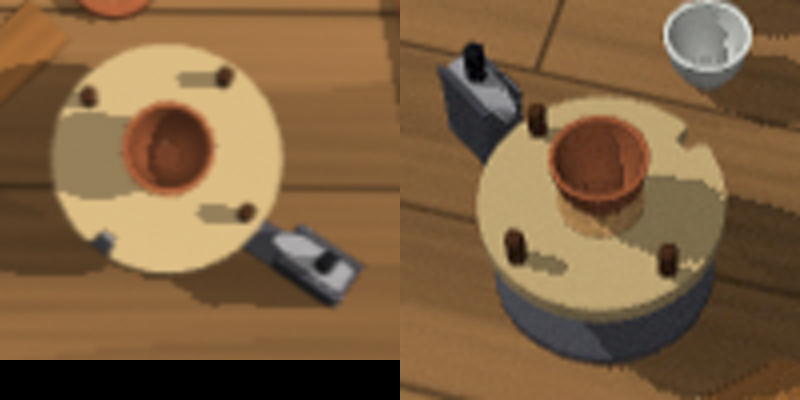

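The enlarged crop shows the bat with a terracotta bowl on it. The notch is at top pixel (302,225.5). The pegs are at (331,183), (297,189) and (337,217.5), and the knob is at (356,230). The bat centre agrees in both views, at about (585.7, -21).

Run:
```python
from h import *
a=np.load('top0.npy',allow_pickle=True).item();b=np.load('scene0.npy',allow_pickle=True).item()
c=np.array([585.7,-21])
def pol(n,P):
    d=P[:,:2]-c
    for p,q in zip(P,d): print(n,p.round(1),'r %.1f ang %.1f'%(np.hypot(*q),np.degrees(np.arctan2(q[1],q[0]))))
pol('pegtop',onplane(a,[[331.2,183.2],[297,188.8],[336.8,217.5]],128))
pol('notch',onplane(a,[[301.7,225.3]],97))
for f,n,(x0,x1,y0,y1),z in((a,'top',(340,370,220,245),130),(b,'scene',(268,292,165,200),130)):
    X=cloud(f); v=f['pixels'].max(2)
    m=np.zeros(v.shape,bool); m[y0:y1,x0:x1]=1
    k=m&(v<45)&(X[...,2]>105); P=X[k]; print(n,'knob px',k.sum(), P.mean(0) if k.any() else '', P[:,2].max() if k.any() else '')
    if k.any():
        kk=k&(X[...,2]>P[:,2].max()-8); print('top z part',X[kk].mean(0))
    q=m&(abs(X[...,2]-95)<5)&(v>110); P=X[q]; 
    print('bar',q.sum(),P.mean(0)); w,V=np.linalg.eigh(np.cov(P[:,:2].T)); d=V[:,1]; print('axis deg',np.degrees(np.arctan2(d[1],d[0])),np.sqrt(w))
    g=m&(X[...,2]>60)&(X[...,2]<99); pol('barmean',P.mean(0)[None])
# knob from two views: top and base
pol('knobtop(top cam z130)',onplane(a,[[356.5,229]],130))
pol('knobtop(scene z130)',onplane(b,[[260+474/4,160+50/4]],130))
```

```text
pegtop [646.4 -65.1 128. ] r 75.0 ang -36.0
pegtop [628.   40.1 128. ] r 74.3 ang 55.3
pegtop [540.2 -82.3 128. ] r 76.3 ang -126.6
notch [518.2  24.9  97. ] r 81.6 ang 145.8
top knob px 15 [ 502.02333943 -140.46689519  127.71213928] 134.33666790288117
top z part [ 503.27293921 -141.30974416  130.11305677]
bar 96 [ 508.28183041 -133.8590384    95.21256354]
axis deg 52.21411130215548 [ 6.9741598  20.32438762]
barmean [ 508.3 -133.9   95.2] r 136.9 ang -124.4
scene knob px 37 [ 505.93139248 -139.85329037  122.62958876] 134.65674033276
top z part [ 504.27734308 -141.11904545  130.35674692]
bar 111 [ 528.61560319 -117.61367605   96.24363334]
axis deg -135.84463757866905 [ 7.75328592 30.8771474 ]
barmean [ 528.6 -117.6   96.2] r 112.2 ang -120.6
knobtop(top cam z130) [ 505.3 -142.2  130. ] r 145.4 ang -123.6
knobtop(scene z130) [427.5 147.7 130. ] r 231.2 ang 133.2
```

```bash
python3 -m handwheel '{"increments":[{"hand":0,"slide":[0.5,0.7,0],"rotation":[0,0,0.4]},{"hand":0,"slide":[1.1,1.4,0],"rotation":[0,0,0.8]},{"hand":0,"slide":[1.7,2.1,0],"rotation":[0,0,1.2]},{"hand":0,"slide":[2.3,2.9,0],"rotation":[0,0,1.6]},{"hand":0,"slide":[2.9,3.7,0],"rotation":[0,0,2.0]},{"hand":0,"slide":[3.5,4.5,0],"rotation":[0,0,2.4]},{"hand":0,"slide":[4.1,5.3,0],"rotation":[0,0,2.8]},{"hand":0,"slide":[4.7,6.1,0],"rotation":[0,0,3.2]},{"hand":0,"slide":[5.3,6.9,0],"rotation":[0,0,3.6]},{"hand":0,"slide":[5.9,7.7,0],"rotation":[0,0,4.0]},{"hand":0,"slide":[6.4,8.4,0],"rotation":[0,0,4.4]},{"hand":0,"slide":[6.4,8.4,0],"rotation":[0,0,4.4]}]}'
python3 - <<'E'
from h import *
print(r.tcp_to_grasp)
f=r.grab_frame('wrist'); np.save('w1.npy',f,allow_pickle=True)
print((-np.array(f['R']).T@f['t']).round(),np.array(f['R'])[2], f['fx'])
cv2.imwrite('pics/w1.png',f['pixels'][...,::-1])
E
```

```text
clock: 1.1
tcp_pos: [516.9, -227.9, 230.9]
eef_rot: [0.902, 0.432, 0.001, -0.001]
ft_force: [-0.5, -0.6, 0.6]
grip_width: 0.006
grasp_force: 0.0
18.700000000000003
[ 568. -165.  374.] [-0.19955469 -0.24755748 -0.9480998 ] 288.39262461795704
```

View pics/w1.png

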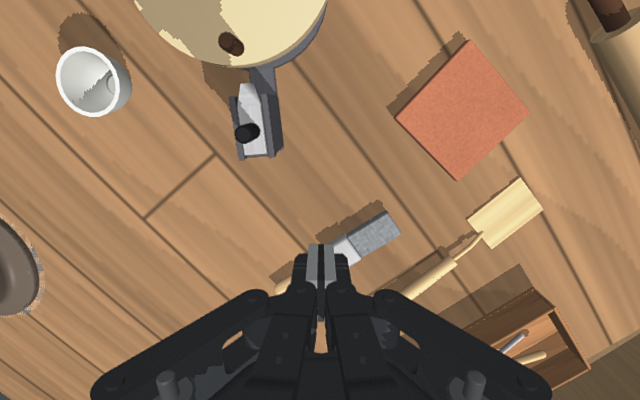

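The wrist view shows the knob at (246,132), with the bolt bar at (250,100), and the peg nearest the bolt at (231,44). I'll measure those from the depth map.

```bash
cat > bar.py <<'E'
from h import *
import sys
f=np.load(sys.argv[1],allow_pickle=True).item()
c=np.array([585.7,-21]); X=cloud(f); v=f['pixels'].max(2); D=X[...,:2]-c
R=np.hypot(D[...,0],D[...,1]); A=np.degrees(np.arctan2(D[...,1],D[...,0]))
near=(R>88)&(R<200)&(abs((A+124+180)%360-180)<15)
k=near&(v<50)&(X[...,2]>124)&(X[...,2]<134)
if k.sum(): p=np.nanmedian(X[k],0); d=p[:2]-c; print('knob',k.sum(),X[k].mean(0).round(1),np.hypot(*d).round(1),np.degrees(np.arctan2(d[1],d[0])).round(1))
q=near&(abs(X[...,2]-95)<2.5)&(v>120)
P=X[q][:,:2]; print('bar',len(P)); rc=cv2.minAreaRect(P.astype(np.float32)); print(rc, (P.mean(0)-c), np.degrees(np.arctan2(*(P.mean(0)-c)[::-1])))
g=near&(abs(X[...,2]-94.5)<4)&(R>115); rc=cv2.minAreaRect(X[g][:,:2].astype(np.float32)); d=np.array(rc[0])-c; print('guide',rc,np.degrees(np.arctan2(d[1],d[0])))
E
python3 bar.py w1.npy; python3 bar.py top0.npy
```

```text
knob 259 [ 503.1 -142.9  129.6] 147.3 -124.1
bar 1205
((513.0839233398438, -129.85006713867188), (89.95870208740234, 36.681034088134766), 53.08852767944336) [ -76.04240609 -112.19252264] -124.1288296184164
guide ((503.3208923339844, -140.28875732421875), (60.1551513671875, 36.117252349853516), 56.0750846862793) -124.6284029013027
knob 12 [ 502.1 -140.6  128.1] 145.6 -124.9
bar 50
((511.5993957519531, -124.33301544189453), (83.1871337890625, 23.910865783691406), 62.746829986572266) [ -77.39826034 -110.98249147] -124.89159607276129
guide ((503.594482421875, -140.28045654296875), (57.794944763183594, 36.42127227783203), 54.342220306396484) -124.54119421115183
```

```bash
python3 -m handwheel '{"increments":[{"hand":0,"slide":[0.5,0.6,0],"rotation":[0,0,0.1]},{"hand":0,"slide":[1.1,1.3,0],"rotation":[0,0,0.3]},{"hand":0,"slide":[1.7,2.0,0],"rotation":[0,0,0.5]},{"hand":0,"slide":[2.3,2.7,0],"rotation":[0,0,0.5]},{"hand":0,"slide":[2.8,3.4,0],"rotation":[0,0,0.5]},{"hand":0,"slide":[2.8,3.4,0],"rotation":[0,0,0.5]},{"hand":0,"slide":[2.8,3.4,0],"rotation":[0,0,0.5]}]}'
```

```text
clock: 1.73
tcp_pos: [626.2, -97.0, 230.6]
eef_rot: [0.891, 0.453, -0.001, -0.0]
ft_force: [-0.8, 0.3, -0.5]
grip_width: 0.001
grasp_force: 0.0
```

```bash
python3 -m handwheel '{"increments":[{"hand":0,"slide":[0,0,-0.6],"rotation":[0,0,0]},{"hand":0,"slide":[0,0,-1.3],"rotation":[0,0,0]},{"hand":0,"slide":[0,0,-2.0],"rotation":[0,0,0]},{"hand":0,"slide":[0,0,-2.6],"rotation":[0,0,0]},{"hand":0,"slide":[0,0,-3.0],"rotation":[0,0,0]},{"hand":0,"slide":[0,0,-3.0],"rotation":[0,0,0]},{"hand":0,"slide":[0,0,-3.0],"rotation":[0,0,0]}]}'
cat > arc.py <<'E'
import sys; from h import *
p0,p1,n=map(float,sys.argv[1:4]); off=float(sys.argv[4]) if len(sys.argv)>4 else 18.
s=r.observe(); c=np.array([585.7,-21]); q=s['eef_rot']; yaw=2*np.degrees(np.arctan2(q[1],q[0]))
print(s['tcp_pos'].round(1),'yaw',yaw.round(1),'F',s['ft_force'].round(1))
for ph in np.linspace(p0,p1,int(n)):
    a=np.radians(ph); u=np.array([np.cos(a),np.sin(a)]); t=np.array([-u[1],u[0]])
    P=c+76*u-off*t; print(round(ph,1),((P-s['tcp_pos'][:2])/40).round(2), round((ph+90-yaw)/6,2))
E
python3 arc.py -45 -18 10
```

```text
clock: 2.32
tcp_pos: [624.2, -98.8, 110.0]
eef_rot: [0.892, 0.451, -0.002, -0.001]
ft_force: [0.1, -0.1, -0.4]
grip_width: -0.005
grasp_force: 0.0
[624.2 -98.8 110. ] yaw 53.7 F [ 0.1 -0.1 -0.4]
-45.0 [0.06 0.28] -1.45
-42.0 [0.15 0.34] -0.95
-39.0 [0.23 0.4 ] -0.45
-36.0 [0.31 0.46] 0.05
-33.0 [0.39 0.53] 0.55
-30.0 [0.46 0.61] 1.05
-27.0 [0.53 0.68] 1.55
-24.0 [0.59 0.76] 2.05
-21.0 [0.65 0.84] 2.55
-18.0 [0.71 0.93] 3.05
```

```bash
python3 -m handwheel '{"increments":[{"hand":0,"slide":[0.08,0.11,0],"rotation":[0,0,0]},{"hand":0,"slide":[0.15,0.22,0],"rotation":[0,0,0]},{"hand":0,"slide":[0.21,0.31,0],"rotation":[0,0,0]},{"hand":0,"slide":[0.26,0.38,0],"rotation":[0,0,0]},{"hand":0,"slide":[0.31,0.46,0],"rotation":[0,0,0.05]},{"hand":0,"slide":[0.36,0.5,0],"rotation":[0,0,0.3]},{"hand":0,"slide":[0.39,0.53,0],"rotation":[0,0,0.55]},{"hand":0,"slide":[0.43,0.57,0],"rotation":[0,0,0.8]},{"hand":0,"slide":[0.46,0.61,0],"rotation":[0,0,1.05]},{"hand":0,"slide":[0.5,0.65,0],"rotation":[0,0,1.3]},{"hand":0,"slide":[0.53,0.68,0],"rotation":[0,0,1.55]},{"hand":0,"slide":[0.59,0.76,0],"rotation":[0,0,2.05]}]}'
cat > peg.py <<'E'
import sys; from h import *
c=np.array([585.7,-21])
f=r.grab_frame(sys.argv[1]); X=cloud(f); hsv=cv2.cvtColor(f['pixels'],cv2.COLOR_RGB2HSV); D=X[...,:2]-c
R=np.hypot(D[...,0],D[...,1])
m=((hsv[...,2]<120)&(hsv[...,2]>25)&(hsv[...,1]>90)&(abs(X[...,2]-126)<6)&(R>62)&(R<92)).astype(np.uint8)
n,l,st,ce=cv2.connectedComponentsWithStats(m)
for i in range(1,n):
    if st[i,4]>5:
        p=X[l==i]; d=p.mean(0)[:2]-c; print(st[i,4],ce[i].round(),p.mean(0).round(1),'r %.1f ang %.1f'%(np.hypot(*d),np.degrees(np.arctan2(d[1],d[0]))))
np.save('last.npy',f,allow_pickle=True)
E
python3 peg.py wrist; python3 peg.py top; python3 peg.py scene; python3 arc.py -21 12 12
```

```text
clock: 3.32
tcp_pos: [649.5, -67.1, 111.2]
eef_rot: [0.837, 0.547, -0.0, 0.0]
ft_force: [-1.7, -1.1, 1.6]
grip_width: 0.001
grasp_force: 1.4
1047 [141.  72.] [619.3  49.2 127. ] r 77.9 ang 64.4
632 [316. 238.] [655.  -49.1 127.1] r 74.8 ang -22.1
14 [293. 193.] [615.3  51.  126.3] r 77.9 ang 67.6
21 [331. 220.] [619.1  51.2 127.1] r 79.5 ang 65.1
20 [293. 224.] [657.2 -48.  126.8] r 76.5 ang -20.7
[650.  -66.3 111. ] yaw 66.1 F [-0.6 -0.6  0.1]
-21.0 [0.   0.03] 0.49
-18.0 [0.06 0.12] 0.99
-15.0 [0.11 0.21] 1.49
-12.0 [0.16 0.3 ] 1.99
-9.0 [0.2  0.39] 2.49
-6.0 [0.23 0.49] 2.99
-3.0 [0.27 0.58] 3.49
0.0 [0.29 0.68] 3.99
3.0 [0.31 0.78] 4.49
6.0 [0.33 0.88] 4.99
9.0 [0.34 0.98] 5.49
12.0 [0.34 1.09] 5.99
```

The bat turns as planned: the pushed peg is now at about -23° and the forces are low. I'll carry on along the arc.

```bash
python3 -m handwheel '{"increments":[{"hand":0,"slide":[0.0,0.04,0],"rotation":[0,0,0.5]},{"hand":0,"slide":[0.06,0.12,0],"rotation":[0,0,1.0]},{"hand":0,"slide":[0.11,0.21,0],"rotation":[0,0,1.5]},{"hand":0,"slide":[0.16,0.3,0],"rotation":[0,0,2.0]},{"hand":0,"slide":[0.2,0.39,0],"rotation":[0,0,2.5]},{"hand":0,"slide":[0.23,0.49,0],"rotation":[0,0,3.0]},{"hand":0,"slide":[0.27,0.58,0],"rotation":[0,0,3.5]},{"hand":0,"slide":[0.29,0.68,0],"rotation":[0,0,4.0]},{"hand":0,"slide":[0.31,0.78,0],"rotation":[0,0,4.5]},{"hand":0,"slide":[0.33,0.88,0],"rotation":[0,0,5.0]},{"hand":0,"slide":[0.34,0.98,0],"rotation":[0,0,5.5]},{"hand":0,"slide":[0.34,1.09,0],"rotation":[0,0,6.0]}]}'
python3 peg.py wrist;  python3 arc.py 15 48 12
```

```text
clock: 4.47
tcp_pos: [664.2, -23.4, 111.1]
eef_rot: [0.628, 0.778, 0.001, 0.001]
ft_force: [1.1, -2.6, -1.1]
grip_width: -0.0
grasp_force: 1.1
1097 [148.  67.] [573.5  55.7 126.9] r 77.7 ang 99.1
633 [318. 238.] [658.2  -5.2 127.2] r 74.2 ang 12.3
[664.1 -22.3 111. ] yaw 102.3 F [ 1.9 -0.9  0.4]
15.0 [-0.01  0.09] 0.45
18.0 [-0.01  0.19] 0.95
21.0 [-0.02  0.29] 1.45
24.0 [-0.04  0.39] 1.95
27.0 [-0.06  0.49] 2.45
30.0 [-0.09  0.59] 2.95
33.0 [-0.12  0.69] 3.45
36.0 [-0.16  0.79] 3.95
39.0 [-0.2   0.88] 4.45
42.0 [-0.25  0.97] 4.95
45.0 [-0.3   1.06] 5.45
48.0 [-0.35  1.14] 5.95
```

```bash
python3 -m handwheel '{"increments":[{"hand":0,"slide":[-0.01,0.09,0],"rotation":[0,0,0.5]},{"hand":0,"slide":[-0.01,0.19,0],"rotation":[0,0,1.0]},{"hand":0,"slide":[-0.02,0.29,0],"rotation":[0,0,1.5]},{"hand":0,"slide":[-0.04,0.39,0],"rotation":[0,0,2.0]},{"hand":0,"slide":[-0.06,0.49,0],"rotation":[0,0,2.5]},{"hand":0,"slide":[-0.09,0.59,0],"rotation":[0,0,3.0]},{"hand":0,"slide":[-0.12,0.69,0],"rotation":[0,0,3.5]},{"hand":0,"slide":[-0.16,0.79,0],"rotation":[0,0,4.0]},{"hand":0,"slide":[-0.2,0.88,0],"rotation":[0,0,4.5]},{"hand":0,"slide":[-0.25,0.97,0],"rotation":[0,0,5.0]},{"hand":0,"slide":[-0.3,1.06,0],"rotation":[0,0,5.5]},{"hand":0,"slide":[-0.35,1.14,0],"rotation":[0,0,6.0]}]}'
python3 peg.py scene; python3 peg.py top; python3 peg.py wrist;  python3 arc.py 48 60 9
python3 - <<'E'
from h import *
f=r.grab_frame('top'); np.save('t2.npy',f,allow_pickle=True)
g=np.load('last.npy',allow_pickle=True).item()
A=cv2.resize(f['pixels'][165:255,275:375],None,fx=4,fy=4,interpolation=cv2.INTER_CUBIC)
cv2.imwrite('pics/c2.png',np.hstack([A,cv2.resize(g['pixels'],(400,360))])[...,::-1])
E
```

```text
clock: 5.52
tcp_pos: [650.7, 23.0, 111.4]
eef_rot: [0.357, 0.934, 0.001, 0.001]
ft_force: [3.7, -0.0, -1.3]
grip_width: 0.003
grasp_force: 1.1
10 [333. 193.] [530.   35.  127.7] r 79.0 ang 134.9
22 [286. 216.] [639.6 -72.4 126.8] r 74.5 ang -43.7
10 [333. 186.] [637.  -71.4 126.3] r 71.9 ang -44.5
1072 [147.  72.] [529.9  32.7 126.9] r 77.4 ang 136.1
637 [320. 238.] [634.3  35.5 127.1] r 74.5 ang 49.3
[649.6  22.9 111.3] yaw 138.0 F [ 0.4 -0.2  0.1]
48.0 [0.01 0.01] 0.0
49.5 [-0.02  0.05] 0.25
51.0 [-0.05  0.09] 0.5
52.5 [-0.08  0.13] 0.75
54.0 [-0.12  0.17] 1.0
55.5 [-0.15  0.21] 1.25
57.0 [-0.19  0.25] 1.5
58.5 [-0.22  0.29] 1.75
60.0 [-0.26  0.32] 2.0
```

View pics/c2.png

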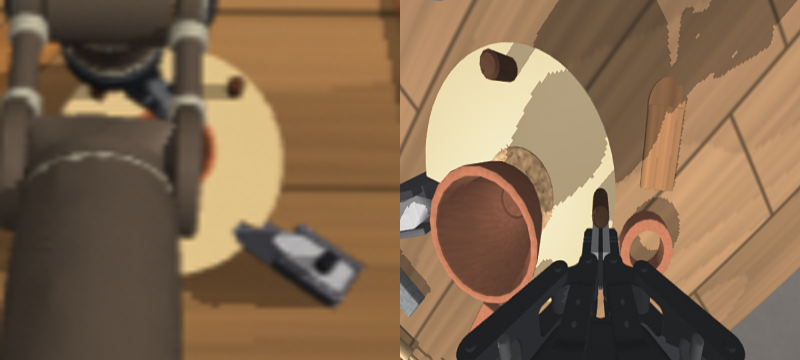

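The pushed peg is at about 47-48°, the bowl is still central, and the bolt nose is at crop (240,230). About 9° remain. I'll push nearly all of it, then back off and look closely.

```bash
python3 -m handwheel '{"increments":[{"hand":0,"slide":[-0.02,0.05,0],"rotation":[0,0,0.25]},{"hand":0,"slide":[-0.05,0.09,0],"rotation":[0,0,0.5]},{"hand":0,"slide":[-0.08,0.13,0],"rotation":[0,0,0.75]},{"hand":0,"slide":[-0.12,0.17,0],"rotation":[0,0,1.0]},{"hand":0,"slide":[-0.15,0.21,0],"rotation":[0,0,1.25]},{"hand":0,"slide":[-0.15,0.21,0],"rotation":[0,0,1.25]},{"hand":0,"slide":[-0.15,0.21,0],"rotation":[0,0,1.25]},{"hand":0,"slide":[-0.1,0.13,0],"rotation":[0,0,1.25]},{"hand":0,"slide":[0.05,-0.05,0],"rotation":[0,0,1.25]},{"hand":0,"slide":[0.15,-0.15,0.4],"rotation":[0,0,1.25]},{"hand":0,"slide":[0.2,-0.2,1.2],"rotation":[0,0,1.25]},{"hand":0,"slide":[0.2,-0.2,2.2],"rotation":[0,0,1.25]}]}'
python3 - <<'E'
from h import *
s=r.observe(); a=np.radians(56); P=np.array([585.7,-21])-190*np.array([np.cos(a),np.sin(a)])
q=s['eef_rot']; print(s['tcp_pos'],P,(P-s['tcp_pos'][:2])/40,(56-2*np.degrees(np.arctan2(q[1],q[0])))/6)
E
```

```text
clock: 6.72
tcp_pos: [654.8, 13.2, 196.1]
eef_rot: [0.296, 0.955, -0.001, -0.004]
ft_force: [0.8, -0.4, -1.3]
grip_width: -0.004
grasp_force: 0.0
[654.84065781  13.22076029 196.05281511] [ 479.45334834 -178.51713879] [-4.38468274 -4.79344748] -14.922891313879873
```

```bash
python3 -m handwheel '{"increments":[{"hand":0,"slide":[0,0,0.7],"rotation":[0,0,-1]},{"hand":0,"slide":[-0.3,-0.3,1],"rotation":[0,0,-2]},{"hand":0,"slide":[-0.8,-0.8,1],"rotation":[0,0,-3]},{"hand":0,"slide":[-1.3,-1.4,1],"rotation":[0,0,-4]},{"hand":0,"slide":[-1.8,-2.0,1],"rotation":[0,0,-5]},{"hand":0,"slide":[-2.3,-2.6,1],"rotation":[0,0,-6]},{"hand":0,"slide":[-2.8,-3.2,1],"rotation":[0,0,-7]},{"hand":0,"slide":[-3.3,-3.7,1],"rotation":[0,0,-8]},{"hand":0,"slide":[-3.8,-4.2,1],"rotation":[0,0,-9]},{"hand":0,"slide":[-4.2,-4.6,1],"rotation":[0,0,-10]},{"hand":0,"slide":[-4.4,-4.8,1],"rotation":[0,0,-11]},{"hand":0,"slide":[-4.4,-4.8,1],"rotation":[0,0,-12]}]}'
python3 -m handwheel '{"increments":[{"hand":0,"slide":[0,0,0],"rotation":[0,0,-1]},{"hand":0,"slide":[0,0,0],"rotation":[0,0,-2]},{"hand":0,"slide":[0,0,0],"rotation":[0,0,-3]},{"hand":0,"slide":[0,0,0],"rotation":[0,0,-3]},{"hand":0,"slide":[0,0,0],"rotation":[0,0,-3]}]}'
python3 peg.py wrist; cp last.npy w2.npy; python3 bar.py w2.npy; python3 peg.py top
python3 - <<'E'
from h import *
f=np.load('w2.npy',allow_pickle=True).item(); cv2.imwrite('pics/w2.png',f['pixels'][...,::-1])
E
```

```text
clock: 7.72
tcp_pos: [479.2, -179.8, 239.2]
eef_rot: [0.803, 0.596, -0.001, -0.0]
ft_force: [-0.4, 0.4, -0.1]
grip_width: 0.004
grasp_force: 0.0
clock: 8.13
tcp_pos: [481.2, -178.1, 239.3]
eef_rot: [0.884, 0.467, -0.0, -0.0]
ft_force: [-0.5, -0.4, -0.3]
grip_width: -0.001
grasp_force: 0.0
knob 219 [ 502.7 -141.8  129.9] 146.7 -124.5
bar 1065
((513.2244262695312, -129.35171508789062), (89.34295654296875, 45.3016357421875), 56.832035064697266) [ -76.76296551 -111.43206226] -124.56205598112469
guide ((503.2839050292969, -140.5315704345703), (59.353057861328125, 36.110862731933594), 55.60732650756836) -124.58596337319649
13 [331. 184.] [643.6 -63.8 126.9] r 72.0 ang -36.5
13 [296. 189.] [626.4  42.  126.5] r 75.0 ang 57.2
14 [302. 223.] [521.5  24.2 126.1] r 78.6 ang 144.9
```

View pics/w2.png

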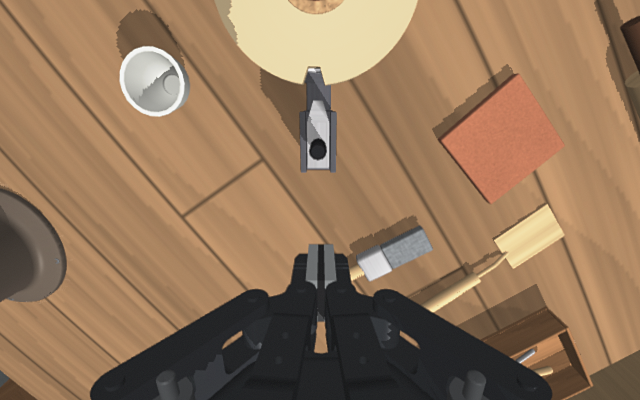

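The notch shows at (314,72), directly ahead of the bolt nose and bar, which runs (317,90)-(318,165). I'll measure the offset.

Run:
```python
from h import *
f=np.load('w2.npy',allow_pickle=True).item(); px=f['pixels']; c=np.array([585.7,-21])
hsv=cv2.cvtColor(px,cv2.COLOR_RGB2HSV); X=cloud(f)
m=(abs(X[...,2]-98)<3)&(hsv[...,1]>60)&(hsv[...,2]>120)
uv=np.argwhere(m)[:,::-1].astype(float); 
cs,_=cv2.findContours(m.astype(np.uint8),cv2.RETR_EXTERNAL,cv2.CHAIN_APPROX_NONE); k=max(cs,key=cv2.contourArea)[:,0]
W=onplane(f,k.astype(float),98)[:,:2]; D=W-c; R=np.hypot(*D.T); A=np.degrees(np.arctan2(D[:,1],D[:,0]))
s=(R<92)&(R>65)&(abs(A+124.5)<25)
for a,rr,p in sorted(zip(A[s],R[s],map(tuple,k[s])))[::1]:
    if rr<86: print(round(a,1),round(rr,1),p)
print('rim R',np.median(R[s]))
# bar side edges, bar top z95, in bright-steel rows
q=(abs(X[...,2]-95)<3)&(hsv[...,1]<50)&(hsv[...,2]>60)
a=np.radians(55.5);u=np.array([np.cos(a),np.sin(a)]);t=np.array([-u[1],u[0]])
Y=X[...,:2]-c; x=Y@u; y=Y@t
for x0 in range(-165,-80,8):
    g=q&(abs(x-x0)<4)&(abs(y)<30)
    if g.sum()>5: print(x0,np.percentile(y[g],[3,97]).round(1),g.sum())
```

```text
-133.7 85.7 (np.int32(303), np.int32(77))
-133.3 83.0 (np.int32(304), np.int32(74))
-133.2 83.8 (np.int32(304), np.int32(75))
-133.2 84.7 (np.int32(304), np.int32(76))
-132.9 80.3 (np.int32(305), np.int32(71))
-132.9 81.1 (np.int32(305), np.int32(72))
-132.8 82.0 (np.int32(305), np.int32(73))
-132.5 77.6 (np.int32(306), np.int32(68))
-132.5 78.5 (np.int32(306), np.int32(69))
-132.4 79.3 (np.int32(306), np.int32(70))
-131.9 76.7 (np.int32(307), np.int32(67))
-131.3 75.7 (np.int32(308), np.int32(66))
-130.7 75.6 (np.int32(309), np.int32(66))
-130.0 75.5 (np.int32(310), np.int32(66))
-129.3 75.4 (np.int32(311), np.int32(66))
-128.6 75.4 (np.int32(312), np.int32(66))
-127.9 75.3 (np.int32(313), np.int32(66))
-127.2 75.3 (np.int32(314), np.int32(66))
-126.5 75.2 (np.int32(315), np.int32(66))
-125.8 75.2 (np.int32(316), np.int32(66))
-125.2 75.2 (np.int32(317), np.int32(66))
-124.5 75.2 (np.int32(318), np.int32(66))
-123.8 75.2 (np.int32(319), np.int32(66))
-123.1 76.9 (np.int32(320), np.int32(68))
-123.1 76.0 (np.int32(320), np.int32(67))
-122.5 79.4 (np.int32(321), np.int32(71))
-122.4 77.7 (np.int32(321), np.int32(69))
-121.9 82.9 (np.int32(322), np.int32(75))
-121.9 82.0 (np.int32(322), np.int32(74))
-121.9 81.2 (np.int32(322), np.int32(73))
-121.9 80.3 (np.int32(322), np.int32(72))
-121.8 78.6 (np.int32(322), np.int32(70))
-121.4 85.5 (np.int32(323), np.int32(78))
-121.4 84.6 (np.int32(323), np.int32(77))
-121.3 83.8 (np.int32(323), np.int32(76))
rim R 89.97686666211084
-165 [-16.4  16.8] 241
-157 [-17.1  16.8] 144
-149 [-17.   17.7] 132
-141 [-16.8  17.6] 224
-133 [-16.1  16.9] 255
-125 [-16.6  16.7] 289
-117 [-16.4  16.4] 204
-109 [-4.8  6.3] 111
```

The notch is at -127.5° and the bolt axis at -124.5°, so the bat needs about 3° more counter-clockwise. I'll push the -y peg, now at -37.5°, keeping this tool yaw.

```bash
python3 arc.py -37.5 -37.5 1 38; python3 -m handwheel '{"increments":[{"hand":0,"slide":[0.7,0.4,0],"rotation":[0,0,0]},{"hand":0,"slide":[1.4,0.8,0],"rotation":[0,0,-0.2]},{"hand":0,"slide":[2.1,1.2,0],"rotation":[0,0,-0.4]},{"hand":0,"slide":[2.8,1.6,0],"rotation":[0,0,-0.4]},{"hand":0,"slide":[3.5,1.98,0],"rotation":[0,0,-0.4]},{"hand":0,"slide":[3.53,1.98,-0.3],"rotation":[0,0,-0.4]},{"hand":0,"slide":[3.53,1.98,-1.0],"rotation":[0,0,-0.4]},{"hand":0,"slide":[3.53,1.98,-1.7],"rotation":[0,0,-0.4]},{"hand":0,"slide":[3.53,1.98,-2.4],"rotation":[0,0,-0.4]},{"hand":0,"slide":[3.53,1.98,-3.0],"rotation":[0,0,-0.4]},{"hand":0,"slide":[3.53,1.98,-3.2],"rotation":[0,0,-0.4]},{"hand":0,"slide":[3.53,1.98,-3.2],"rotation":[0,0,-0.4]}]}'; python3 arc.py -37.5 -30 6;python3 peg.py wrist
```

```text
[ 481.2 -177.8  239.2] yaw 55.7 F [-0.7  0.  -0.5]
-37.5 [3.54 2.01] -0.53
clock: 9.23
tcp_pos: [619.5, -98.0, 107.8]
eef_rot: [0.894, 0.448, -0.003, -0.002]
ft_force: [-0.7, -0.9, 0.0]
grip_width: -0.001
grasp_force: 0.0
[619.5 -98.  107.8] yaw 53.2 F [-0.7 -0.9  0. ]
-37.5 [0.39 0.41] -0.12
-36.0 [0.43 0.44] 0.13
-34.5 [0.47 0.48] 0.38
-33.0 [0.5  0.51] 0.63
-31.5 [0.54 0.55] 0.88
-30.0 [0.58 0.59] 1.13
1134 [127.  15.] [628.7  38.7 126.8] r 73.6 ang 54.2
724 [322. 194.] [645.7 -64.1 127.4] r 73.8 ang -35.7
657 [ 13. 198.] [524.6  23.1 126.9] r 75.3 ang 144.1
```

```bash
python3 -m handwheel '{"increments":[{"hand":0,"slide":[0.1,0.1,0.05],"rotation":[0,0,0]},{"hand":0,"slide":[0.2,0.2,0.08],"rotation":[0,0,0]},{"hand":0,"slide":[0.3,0.3,0.08],"rotation":[0,0,0]},{"hand":0,"slide":[0.36,0.37,0.08],"rotation":[0,0,0]},{"hand":0,"slide":[0.41,0.43,0.08],"rotation":[0,0,0.2]},{"hand":0,"slide":[0.45,0.46,0.08],"rotation":[0,0,0.4]},{"hand":0,"slide":[0.49,0.5,0.08],"rotation":[0,0,0.6]},{"hand":0,"slide":[0.52,0.53,0.08],"rotation":[0,0,0.8]},{"hand":0,"slide":[0.54,0.55,0.08],"rotation":[0,0,0.88]},{"hand":0,"slide":[0.54,0.55,0.08],"rotation":[0,0,0.88]},{"hand":0,"slide":[0.54,0.55,0.08],"rotation":[0,0,0.88]},{"hand":0,"slide":[0.54,0.55,0.08],"rotation":[0,0,0.88]}]}'; python3 peg.py wrist; python3 arc.py -32 -30 2
```

```text
clock: 10.28
tcp_pos: [644.1, -76.5, 114.3]
eef_rot: [0.873, 0.488, 0.0, -0.0]
ft_force: [-1.2, -1.7, 1.7]
grip_width: -0.0
grasp_force: 1.0
991 [138.  75.] [626.8  44.1 127. ] r 77.0 ang 57.8
693 [ 28. 230.] [523.6  21.5 126.2] r 75.3 ang 145.6
604 [311. 236.] [649.8 -58.  127.1] r 74.0 ang -30.0
[644.1 -76.5 114.4] yaw 58.5 F [-0.2 -2.1  1.3]
-32.0 [-0.09 -0.  ] -0.08
-30.0 [-0.04  0.05] 0.26
```

```bash
python3 -m handwheel '{"increments":[{"hand":0,"slide":[-0.05,-0.08,0],"rotation":[0,0,0]},{"hand":0,"slide":[-0.2,-0.3,0],"rotation":[0,0,-0.1]},{"hand":0,"slide":[-0.4,-0.5,0.3],"rotation":[0,0,-0.2]},{"hand":0,"slide":[-0.6,-0.6,1.0],"rotation":[0,0,-0.3]},{"hand":0,"slide":[-1.1,-0.8,1.8],"rotation":[0,0,-0.4]},{"hand":0,"slide":[-1.8,-1.2,2.5],"rotation":[0,0,-0.4]},{"hand":0,"slide":[-2.5,-1.6,3.0],"rotation":[0,0,-0.4]},{"hand":0,"slide":[-3.2,-2.0,3.1],"rotation":[0,0,-0.4]},{"hand":0,"slide":[-3.9,-2.4,3.1],"rotation":[0,0,-0.4]},{"hand":0,"slide":[-4.05,-2.5,3.1],"rotation":[0,0,-0.4]},{"hand":0,"slide":[-4.05,-2.5,3.1],"rotation":[0,0,-0.4]},{"hand":0,"slide":[-4.05,-2.5,3.1],"rotation":[0,0,-0.4]}]}'
cat > notch.py <<'E'
from h import *
f=r.grab_frame('wrist'); np.save('w3.npy',f,allow_pickle=True); px=f['pixels']; c=np.array([585.7,-21])
hsv=cv2.cvtColor(px,cv2.COLOR_RGB2HSV); X=cloud(f)
m=(abs(X[...,2]-98)<3)&(hsv[...,1]>60)&(hsv[...,2]>120)
cs,_=cv2.findContours(m.astype(np.uint8),cv2.RETR_EXTERNAL,cv2.CHAIN_APPROX_NONE); k=max(cs,key=cv2.contourArea)[:,0]
D=onplane(f,k.astype(float),98)[:,:2]-c; R=np.hypot(*D.T); A=np.degrees(np.arctan2(D[:,1],D[:,0]))
s=(R>65)&(abs(A+124.5)<25)
for lo,hi in((0,77),(77,80),(80,83),(83,86)):
    g=A[s&(R>=lo)&(R<hi)]
    if len(g): print(lo,hi,g.min().round(1),g.max().round(1),'mid',((g.min()+g.max())/2).round(1))
E
python3 notch.py; python3 bar.py w3.npy; python3 arc.py 0 0 1
```

```text
clock: 11.33
tcp_pos: [482.1, -176.5, 238.4]
eef_rot: [0.883, 0.469, 0.001, -0.0]
ft_force: [0.7, -0.1, -0.2]
grip_width: -0.003
grasp_force: 0.0
0 77 -129.6 -118.7 mid -124.1
77 80 -130.0 -118.2 mid -124.1
80 83 -130.0 -117.7 mid -123.8
83 86 -130.4 -117.3 mid -123.9
knob 214 [ 502.5 -141.8  129.9] 146.7 -124.5
bar 1044
((513.8521728515625, -129.50633239746094), (89.21305084228516, 45.020469665527344), 57.06604766845703) [ -76.92776363 -111.52281326] -124.59767742840563
guide ((503.44793701171875, -140.35887145996094), (59.59572219848633, 35.820430755615234), 55.07737350463867) -124.57133366605967
[ 482.7 -176.2  238.4] yaw 56.0 F [-0.4  0.5 -0.5]
0.0 [4.48 3.43] 5.66
```

The notch is now at -124.0° against the bolt at -124.5°, so it is aligned. Next I'll bring the fingers down behind the knob.

```bash
python3 -m handwheel '{"increments":[{"hand":0,"slide":[0,0.13,-0.6],"rotation":[0,0,-0.08]},{"hand":0,"slide":[0,0.13,-1.3],"rotation":[0,0,-0.08]},{"hand":0,"slide":[0,0.13,-2.0],"rotation":[0,0,-0.08]},{"hand":0,"slide":[0,0.13,-2.6],"rotation":[0,0,-0.08]},{"hand":0,"slide":[0,0.13,-3.0],"rotation":[0,0,-0.08]},{"hand":0,"slide":[0,0.13,-3.15],"rotation":[0,0,-0.08]},{"hand":0,"slide":[0,0.13,-3.15],"rotation":[0,0,-0.08]},{"hand":0,"slide":[0,0.13,-3.15],"rotation":[0,0,-0.08]}]}'
cat > bolt.py <<'E'
from h import *
s=r.observe(); a=np.radians(55.5); u=np.array([np.cos(a),np.sin(a)]); t=np.array([-u[1],u[0]]); d=s['tcp_pos'][:2]-[585.7,-21]
print('along %.2f lat %.2f z %.1f Fx %.2f Fl %.2f'%(d@u,d@t,s['tcp_pos'][2],s['ft_force'][:2]@u,s['ft_force'][:2]@t),s['clock'])
E
python3 bolt.py
```

```text
clock: 12.05
tcp_pos: [483.1, -170.9, 112.5]
eef_rot: [0.884, 0.467, 0.0, -0.0]
ft_force: [0.3, -0.3, 0.7]
grip_width: 0.006
grasp_force: 0.0
along -181.64 lat -0.35 z 112.5 Fx -0.12 Fl -0.45 12.05
```

```bash
python3 -m handwheel '{"increments":[{"hand":0,"slide":[0.05,0.07,0],"rotation":[0,0,0]},{"hand":0,"slide":[0.09,0.13,0],"rotation":[0,0,0]},{"hand":0,"slide":[0.12,0.17,0],"rotation":[0,0,0]},{"hand":0,"slide":[0.15,0.21,0],"rotation":[0,0,0]},{"hand":0,"slide":[0.17,0.25,0],"rotation":[0,0,0]},{"hand":0,"slide":[0.2,0.29,0],"rotation":[0,0,0]},{"hand":0,"slide":[0.23,0.33,0],"rotation":[0,0,0]},{"hand":0,"slide":[0.26,0.37,0],"rotation":[0,0,0]},{"hand":0,"slide":[0.28,0.41,0],"rotation":[0,0,0]}]}'; python3 bolt.py
```

```text
clock: 12.8
tcp_pos: [492.9, -155.7, 112.6]
eef_rot: [0.884, 0.467, -0.001, 0.001]
ft_force: [-1.5, -3.9, 1.7]
grip_width: 0.003
grasp_force: 2.5
along -163.61 lat 0.17 z 112.6 Fx -4.03 Fl -0.95 12.8
```

```bash
python3 -m handwheel '{"increments":[{"hand":0,"slide":[0.03,0.04,0],"rotation":[0,0,0]},{"hand":0,"slide":[0.06,0.08,0],"rotation":[0,0,0]},{"hand":0,"slide":[0.08,0.12,0],"rotation":[0,0,0]},{"hand":0,"slide":[0.11,0.16,0],"rotation":[0,0,0]},{"hand":0,"slide":[0.14,0.21,0],"rotation":[0,0,0]},{"hand":0,"slide":[0.17,0.25,0],"rotation":[0,0,0]},{"hand":0,"slide":[0.2,0.29,0],"rotation":[0,0,0]},{"hand":0,"slide":[0.23,0.33,0],"rotation":[0,0,0]},{"hand":0,"slide":[0.26,0.37,0],"rotation":[0,0,0]},{"hand":0,"slide":[0.28,0.41,0],"rotation":[0,0,0]}]}'; python3 bolt.py; python3 notch.py; python3 bar.py w3.npy|grep knob
```

```text
clock: 13.63
tcp_pos: [504.0, -139.4, 112.6]
eef_rot: [0.884, 0.467, -0.001, 0.0]
ft_force: [-3.4, -4.1, 2.8]
grip_width: 0.001
grasp_force: 2.5
along -143.80 lat 0.26 z 112.6 Fx -5.28 Fl 0.46 13.6333
0 77 -129.4 -119.0 mid -124.2
77 80 -129.7 -118.4 mid -124.0
80 83 -130.2 -117.8 mid -124.0
83 86 -130.5 -117.3 mid -123.9
knob 1014 [ 513.  -126.1  129.4] 126.4 -124.3
```

```bash
python3 -m handwheel '{"increments":[{"hand":0,"slide":[0.014,0.021,0],"rotation":[0,0,0]},{"hand":0,"slide":[0.028,0.041,0],"rotation":[0,0,0]},{"hand":0,"slide":[0.043,0.062,0],"rotation":[0,0,0]},{"hand":0,"slide":[0.057,0.082,0],"rotation":[0,0,0]},{"hand":0,"slide":[0.071,0.103,0],"rotation":[0,0,0]},{"hand":0,"slide":[0.085,0.124,0],"rotation":[0,0,0]}]}'; python3 bolt.py; python3 -m handwheel '{"increments":[{"hand":0,"slide":[0.01,0.014,0],"rotation":[0,0,0]},{"hand":0,"slide":[0.02,0.029,0],"rotation":[0,0,0]}]}' | grep ft_; python3 bolt.py
```

```text
clock: 14.18
tcp_pos: [507.5, -134.3, 112.6]
eef_rot: [0.885, 0.467, -0.001, 0.0]
ft_force: [-2.8, -4.5, 2.4]
grip_width: 0.001
grasp_force: 2.5
along -137.67 lat 0.29 z 112.6 Fx -5.27 Fl -0.28 14.1833
ft_force: [-2.5, -4.6, 2.0]
along -136.10 lat 0.30 z 112.6 Fx -5.17 Fl -0.57 14.35
```

```bash
python3 -m handwheel '{"increments":[{"hand":0,"slide":[0.008,0.012,0],"rotation":[0,0,0]},{"hand":0,"slide":[0.017,0.025,0],"rotation":[0,0,0]}]}' | grep ft_; python3 bolt.py; python3 -m handwheel '{"increments":[{"hand":0,"slide":[0.007,0.01,0],"rotation":[0,0,0]},{"hand":0,"slide":[0.014,0.02,0],"rotation":[0,0,0]}]}' | grep ft_; python3 bolt.py
```

```text
ft_force: [-2.6, -4.3, 2.2]
along -134.83 lat 0.32 z 112.5 Fx -5.07 Fl -0.30 14.5167
ft_force: [-2.1, -3.7, 1.9]
along -133.79 lat 0.30 z 112.6 Fx -4.24 Fl -0.39 14.6833
```

```bash
python3 -m handwheel '{"increments":[{"hand":0,"slide":[0.007,0.01,0],"rotation":[0,0,0]},{"hand":0,"slide":[0.014,0.02,0],"rotation":[0,0,0]}]}' | grep ft_; python3 bolt.py
```

```text
ft_force: [-4.2, -6.3, 2.9]
along -133.30 lat 0.29 z 112.6 Fx -7.56 Fl -0.05 14.85
```

```bash
python3 notch.py; python3 bar.py w3.npy|grep knob; python3 bolt.py
```

```text
0 77 -129.5 -118.9 mid -124.2
77 80 -129.8 -118.3 mid -124.0
80 83 -130.4 -118.0 mid -124.2
83 86 -130.6 -117.5 mid -124.1
knob 1017 [ 518.8 -117.5  129.3] 116.0 -124.4
along -133.33 lat 0.29 z 112.6 Fx -6.89 Fl -0.08 14.9
```

Contact with a firm stop at about 30.5 mm of travel, which is in the expected range. I'll raise the force in small steps.

```bash
python3 -m handwheel '{"increments":[{"hand":0,"slide":[0.004,0.006,0],"rotation":[0,0,0]},{"hand":0,"slide":[0.008,0.012,0],"rotation":[0,0,0]}]}' | grep ft_; python3 bolt.py
```

```text
ft_force: [-4.2, -7.2, 3.1]
along -133.23 lat 0.32 z 112.6 Fx -8.36 Fl -0.64 15.0667
```

```bash
python3 -m handwheel '{"increments":[{"hand":0,"slide":[0.007,0.01,0],"rotation":[0,0,0]},{"hand":0,"slide":[0.014,0.02,0],"rotation":[0,0,0]},{"hand":0,"slide":[0.014,0.02,0],"rotation":[0,0,0]}]}' | grep ft_; python3 bolt.py
```

```text
ft_force: [-6.4, -9.3, 4.4]
along -133.09 lat 0.29 z 112.6 Fx -11.29 Fl 0.06 15.3167
```

```bash
python3 -m handwheel '{"increments":[{"hand":0,"slide":[0.006,0.009,0],"rotation":[0,0,0]},{"hand":0,"slide":[0.011,0.016,0],"rotation":[0,0,0]},{"hand":0,"slide":[0.011,0.016,0],"rotation":[0,0,0]},{"hand":0,"slide":[0.011,0.016,0],"rotation":[0,0,0]}]}' | grep ft_; python3 bolt.py
```

```text
ft_force: [-7.7, -12.0, 4.3]
along -132.97 lat 0.30 z 112.6 Fx -14.30 Fl -0.46 15.65
```

Now at about 14.5-15 N, which is in the band. I'll hold for 0.6 s and check.

```bash
python3 -m handwheel '{"increments":[{"hand":0,"slide":[0,0,0],"rotation":[0,0,0]},{"hand":0,"slide":[0,0,0],"rotation":[0,0,0]},{"hand":0,"slide":[0,0,0],"rotation":[0,0,0]},{"hand":0,"slide":[0,0,0],"rotation":[0,0,0]},{"hand":0,"slide":[0,0,0],"rotation":[0,0,0]},{"hand":0,"slide":[0,0,0],"rotation":[0,0,0]},{"hand":0,"slide":[0,0,0],"rotation":[0,0,0]}]}' | grep ft_; python3 bolt.py
```

```text
ft_force: [-6.9, -10.9, 4.0]
along -132.97 lat 0.31 z 112.6 Fx -12.89 Fl -0.48 16.2333
```

```bash
python3 -m handwheel '{"increments":[{"hand":0,"slide":[-0.03,-0.04,0],"rotation":[0,0,0]},{"hand":0,"slide":[-0.1,-0.15,0],"rotation":[0,0,0]},{"hand":0,"slide":[-0.3,-0.4,0],"rotation":[0,0,0]},{"hand":0,"slide":[-0.5,-0.7,0.4],"rotation":[0,0,0]},{"hand":0,"slide":[-0.6,-0.9,1.2],"rotation":[0,0,0]},{"hand":0,"slide":[-0.6,-0.9,2.0],"rotation":[0,0,0]},{"hand":0,"slide":[-0.7,-1.0,2.8],"rotation":[0,0,0]},{"hand":0,"slide":[-0.7,-1.0,3.1],"rotation":[0,0,0]},{"hand":0,"slide":[-0.7,-1.0,3.1],"rotation":[0,0,0]},{"hand":0,"slide":[-0.7,-1.0,3.1],"rotation":[0,0,0]}]}'; python3 notch.py; python3 bar.py w3.npy|grep knob; python3 -c "
from h import *
f=np.load('w3.npy',allow_pickle=True).item(); cv2.imwrite('pics/w4.png',cv2.resize(f['pixels'][0:200,220:420],None,fx=3,fy=3)[...,::-1])"
```

```text
clock: 17.07
tcp_pos: [483.9, -167.6, 236.3]
eef_rot: [0.885, 0.466, 0.001, 0.0]
ft_force: [-0.3, 0.4, 0.2]
grip_width: -0.0
grasp_force: 0.0
0 77 -129.6 -119.3 mid -124.4
77 80 -130.1 -118.7 mid -124.4
80 83 -130.5 -117.8 mid -124.1
83 86 -130.9 -117.3 mid -124.1
knob 234 [ 520.3 -115.6  130.1] 115.0 -124.6
```

View pics/w4.png

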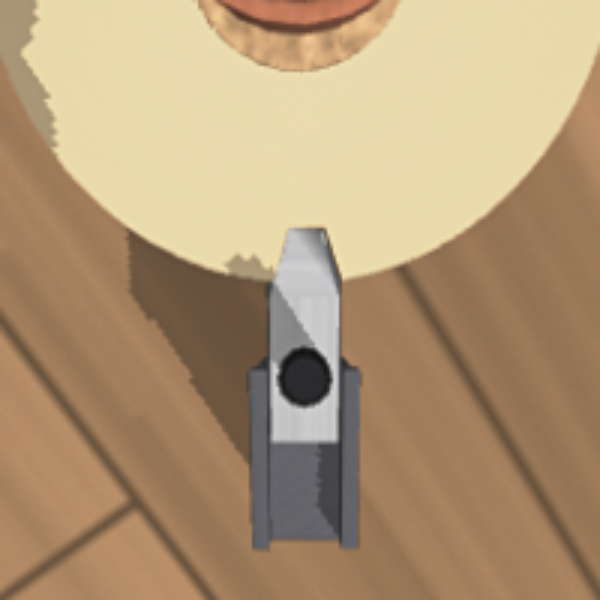

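The bolt nose fills the notch to its bottom at crop (307,230). The bowl is still central, and the fingers are clear.

```bash
python3 -c "
from plant import r
print(r.close_job())"
```

```text
the job is handed in; nothing more can be done
None
```

I turned the bat until its notch faced the bolt, pressed the bolt home at about 13–15 N and released it; the last picture shows it at the notch bottom with the bowl in place, and the job is handed in at about 17 s (no verdict was returned).

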